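Set the vent door one hole wider on its stay

TASK

The door of the small drying cabinet is held ajar by the flat stay on the roof, whose long slot sits over the brass pin. Lift the stay off the pin, open the door wider, and drop the middle hole (between the red marks) over the pin so that the stay lies flat on the roof, then let go. Feel for the pin gently: do not force the stay down on it, and leave the bottle and beaker beside the cabinet where they are.

Things in the scene. Friction and masses are not known exactly. Their poses are not given: they have to be found in the camera images.
- cabinet: White drying cabinet, fixed to the bench, 160 deep (x) x 230 wide (y) x 120 mm high; roof flat, 120 mm above the bench. Origin: centre of its underside; x points from the door side to the back, z up. The framed clear door covers the -x side; its vertical hinge line is at x = -89, y = +105 mm and its free edge swings out toward -x. The door's top edge is level with the roof.
- pin_track (a point): Middle of the pin's track on the roof, at cabinet x = -63.6, y = 0, z = 120 mm. The upright brass pin (8 mm diameter, 8 mm high, 0.6 mm edge chamfer) is clamped in this track on the line y = 0, anywhere within 7 mm of this point either way along cabinet x. Where exactly is not reported; it is firm and does not shift.
- stud (a point): Steel stud on the door's top edge, at roof level, 105 mm from the hinge line: 7 mm thick, with a 19 mm wide cap whose underside is 13 mm above roof level. The stay's eye turns and tilts on it, with about 1.7 mm of play; the cap keeps it from coming off.
- vent_door (a joint): Angle of the door, 0 shut, growing as it opens toward cabinet -x; starts near 0.12 rad, stop at 1.2. Friction hinge: the door stays where it is left; moving it takes about 1.5 N at the stud. With the middle hole on the pin it stands between about 0.36 and 0.56 rad, depending on where the pin is clamped.
- stay: Loose flat steel bar, 156 x 24 x 6 mm, about 0.12 kg, flat on the roof, at the start parallel to cabinet x. Origin: on its underside at the centre of the eye (10.4 mm hole) on the door's stud; x runs along the bar to the knob, z up. Bar from x = -12 to 144 mm. Slot 25 x 10.4 mm centred at x = 38 (over the pin at the start, the pin anywhere along it); middle hole at 72, end hole at 100 (both 10.4 mm diameter); knob at x = 128.
- middle_hole (a point): Centre of the stay's middle hole, between two red marks, on the underside of the bar, 72 mm from the eye and 56 mm from the knob's axis.
- knob (a point): Point on the axis of the upright round black knob (14 mm diameter, top 51 mm above the bar's underside), 36 mm above the underside: a height to grip at. Raising the knob tilts the bar about the door's top edge at the stud: 33 mm at the knob lifts the slot clear of the pin. When the bar rests on the pin's top beside the middle hole, the knob is about 14 mm above its flat height.
- amber_bottle: Amber bottle with black cap, 50 mm in diameter, 108 mm high, standing on the bench beside the cabinet. Origin: centre of its underside. To be left alone.
- beaker: Small glass beaker, 48 x 52 x 60 mm high, standing beside the cabinet. Origin: centre of its underside. To be left alone.

How it is judged:
On the way:
1. the stay is lifted off the pin (its middle hole at least 14 mm above the roof) (z of middle_hole in the frame of cabinet above 0.134 m), for 0.1 s.
At the end, for the whole second after the job is handed in: The stay lies flat on the roof (within 2 mm and 0.03 rad) with its middle hole over the pin (within 4 mm of the pin's track line and in its 14 mm range, plus 3 mm), the door stands open more than 0.3 rad, and the stay is at rest (z of middle_hole in the frame of cabinet below 0.122 m and x of middle_hole in the frame of cabinet between -0.0735 and -0.0537 m and y of middle_hole in the frame of cabinet between -0.004 and 0.004 m and angle between stay's own z axis and vertical below 0.03 rad and value of joint vent_door above 0.3 rad and linear speed of stay below 0.01 m/s); the robot touches nothing.
It fails at once if the stay is pressed or wrenched against the pin, door or stud with more than 25 N while its middle hole is still more than 4 mm above the roof, not yet down over the pin (contact force between stay and cabinet above 25 N and z of middle_hole in the frame of cabinet above 0.124 m).
It fails at once if the bottle is moved more than 15 mm (distance of amber_bottle from where it was at the start of the episode above 0.015 m).
It fails at once if the beaker is moved more than 15 mm (distance of beaker from where it was at the start of the episode above 0.015 m).
It also fails if it takes over 56 s, if anything falls off the work surface, if the arm or the gripper's body presses on something with over 40 N, if the wrist force passes 120 N, or if a joint passes its speed limit or range.

ROBOT

A 7-joint arm with a two-finger parallel gripper is mounted at the origin on a cart in front of the work surface, level with it; the furniture and walls round the work are solid. World frame = base frame: x ahead of the robot, y to its left, z up, the work surface at z = 0. Lengths are in m, angles in rad, forces in N, time in s.
With the tool pointing down it reaches from about 0.425 to 0.875 m from the base axis. Payload 4.7 kg.
Tool frame: the origin (TCP) lies at the very end of the fingers, on their centre line; the grasp point (between the pads) lies 19 mm behind it; y points along the fingers, x is the direction in which the jaws open and shut, and the axes are right-handed (so a half turn about y gives the same grasp; the last joint's range is limited). The gripper opens to 87 mm and grips with 3 to 60 N. Pads are 19 mm wide; open, the fingers measure 117 mm over their backs; the gripper's body (75 mm by 190 mm) begins 51 mm behind the grasp point.
Start: joints at [-1.098, 0.321, -0.07, 1.45, 0.023, 1.371, -0.057], TCP at [0.288, 0.583, 0.223] pointing down, gripper open.
Joint ranges: [-2.86, 2.86], [-0.3, 2.09], [-1.38, 1.24], [0.06, 2.45], [-1.56, 4.7], [0.09, 2.05], [-2.69, 2.69]. Speed limits (rad/s): [2.57, 2.57, 3.14, 3.14, 3.14, 3.14, 3.14].

INTERFACE

Orientations are given as a unit quaternion [w, x, y, z].
In Python, from workcell import ctrl gives the robot as it stands. The module is installed in compiled form; this text tells all that it offers. Calls block until the motion is done:
- ctrl.goto(position, orientation): joint-space move of the TCP to a pose.
- ctrl.move_linear(position, ori=None, feed=0.15, contact_N=None): straight line of the TCP; ori=None keeps the orientation; feed is the mean speed in m/s. With contact_N (N) it stops when the force on the tool has changed by that much, and returns True; else False.
- ctrl.move_j(angles): joint-space move.
- ctrl.move_gripper(opening, squeeze=None): finger opening in m; squeeze is the grip in N (None keeps the last); returns when the fingers have stopped.
- ctrl.wait(seconds).
- ctrl.ik(position, orientation): joint angles nearest the present ones, or None.
- ctrl.sense(): the state.
- ctrl.read_camera(name): name is "side" or "top" or "wrist"; returns (picture, depth): 384x512x3 uint8, red, green, blue; 384x512 float32, m along the optical axis (not along the pixel's ray), 0 where there is no reading.
- ctrl.camera_model(name): a dict with "vfov" (degrees; the focal length in pixels is half the picture's height over the tangent of half this angle, whatever the lens; pixels are square), "cx", "cy" (the principal point, pixels), "position" and "attitude" of the camera in the world. Camera axes: x right, y down, z forward; pixel columns grow to the right and rows downward; lengths in m; the calibration is good to about 2 mm. A picture is of the moment at which its call begins: read the wrist's pose just before it. camera_model takes no time and is no camera call; for the wrist camera it gives the pose at the moment of the call.
A pose or a line that the arm cannot do raises ctrl.IKError and nothing moves.
- ctrl.hand_in(): hands the job in, once; it reports no verdict.
The state is a dict: "time": time; "joints": joint angles; "qd": joint speeds; "tau": joint torques, N m; "eef_pos": TCP position; "eef_rot": TCP orientation; "ft_force": force on the tool from outside, world axes, zero at the start; "ft_torque": the same for the moment, N m; "finger_gap": finger opening in m.
Only numpy, scipy, OpenCV 4.12 (cv2) and the standard library are available. Lean on these libraries where they do the work, as an engineer would, in place of code of your own. Each camera call takes 0.05 s, during which the arm holds its last target.

## Working session

There is one attempt and no reset: what is moved stays moved. The work goes in short steps, each a Python script; the robot and the scene stay as the last script left them, time stands still between calls to the robot, and variables do not carry over. Pictures are saved under pics/ and viewed, and the job is handed in when it is done.

```bash
mkdir -p pics; ls
python3 - <<'E'
from workcell import ctrl
import cv2,numpy as np
s=ctrl.sense();print(s)
for n in ["side","top","wrist"]:
    m=ctrl.camera_model(n);print(n,m)
    p,d=ctrl.read_camera(n)
    cv2.imwrite(f"pics/a_{n}.png",p[:,:,::-1]);np.save(f"pics/a_{n}_d.npy",d)
E
```

```text
pics
{'time': 0.0, 'joints': array([-1.09791609,  0.32179837, -0.07006659,  1.45166853,  0.02260399,
        1.37082284, -0.0568954 ]), 'qd': array([ 0.00059965, -0.00093512, -0.00050616, -0.00155978,  0.00059202,
       -0.00029924,  0.00026802]), 'tau': array([ 1.54780682e-04, -4.91289032e+01, -4.04086858e-01, -3.12533534e+01,
       -6.38471358e-02,  4.34034888e-02,  1.75777309e-04]), 'eef_pos': array([0.28766434, 0.58225525, 0.22148064]), 'eef_rot': array([-0.60020186,  0.60097956,  0.37266389, -0.37376854]), 'ft_force': array([ 0.34192503, -0.09441315, -0.59449685]), 'ft_torque': array([ 0.00668685, -0.0419443 ,  0.00846766]), 'finger_gap': 0.08713785296874037}
side {'vfov': 49.63192145966017, 'cx': 251.893141421702, 'cy': 186.9685688052098, 'position': array([0.92829785, 0.28237263, 0.7936707 ]), 'attitude': array([-0.10587039,  0.3453923 ,  0.88336185, -0.2986092 ])}
top {'vfov': 42.99101710248074, 'cx': 259.1721079758234, 'cy': 188.07991983871224, 'position': array([ 0.40678076, -0.1015411 ,  1.1097929 ]), 'attitude': array([-0.06877153,  0.70395235, -0.70349567,  0.06939314])}
wrist {'vfov': 59.11420110526463, 'cx': 254.74463026973274, 'cy': 191.6113149070995, 'position': array([0.21457882, 0.61900046, 0.38502114]), 'attitude': array([0.12906406, 0.83985744, 0.5211711 , 0.07976614])}
```

View pics/a_side.png

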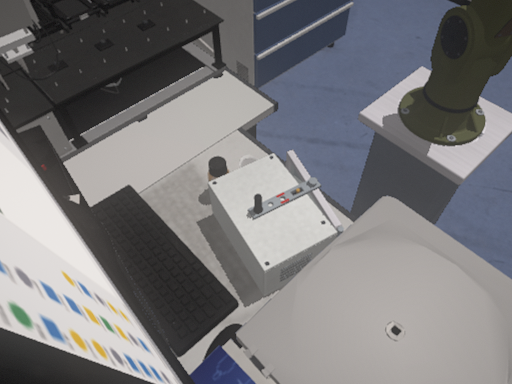

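View pics/a_top.png

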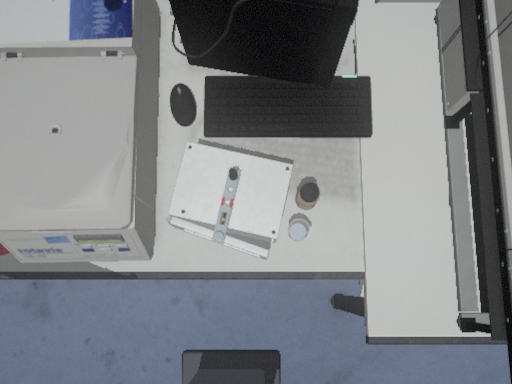

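View pics/a_wrist.png

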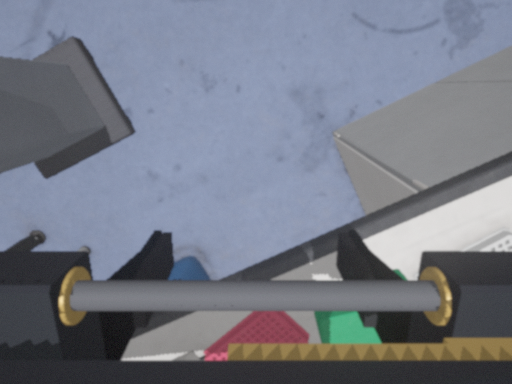

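Side: cabinet, with the stay across its roof and the knob at about (258,203). Top: roof corners (188,148), (290,163), (272,240) and (183,212), knob (233,174), stud about (219,237), bottle (308,193), beaker (299,229). I'll enlarge these.

```bash
cat > h.py <<'E'
import cv2,numpy as np
from scipy.spatial.transform import Rotation as R
def q2R(q): return R.from_quat([q[1],q[2],q[3],q[0]])
def R2q(r): a=r.as_quat(); return [a[3],a[0],a[1],a[2]]
def ray(m,u,v):
    f=192/np.tan(np.radians(m['vfov']/2))
    return q2R(m['attitude']).apply([(u-m['cx'])/f,(v-m['cy'])/f,1.0])
def atz(m,u,v,z):
    r=ray(m,u,v); p=np.array(m['position']); return p+r*(z-p[2])/r[2]
def atd(m,u,v,d): return np.array(m['position'])+ray(m,u,v)*d
def proj(m,P):
    f=192/np.tan(np.radians(m['vfov']/2))
    c=q2R(m['attitude']).inv().apply(np.asarray(P)-m['position'])
    return np.stack([m['cx']+f*c[...,0]/c[...,2],m['cy']+f*c[...,1]/c[...,2]],-1)
E
python3 - <<'E'
import cv2
p=cv2.imread("pics/a_top.png")[135:265,160:330]
cv2.imwrite("pics/b_top.png",cv2.resize(p,None,fx=4.6,fy=4.6,interpolation=cv2.INTER_CUBIC))
p=cv2.imread("pics/a_side.png")[145:295,200:350]
cv2.imwrite("pics/b_side.png",cv2.resize(p,None,fx=4,fy=4,interpolation=cv2.INTER_CUBIC))
E
```

```text
(no output)
```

View pics/b_top.png

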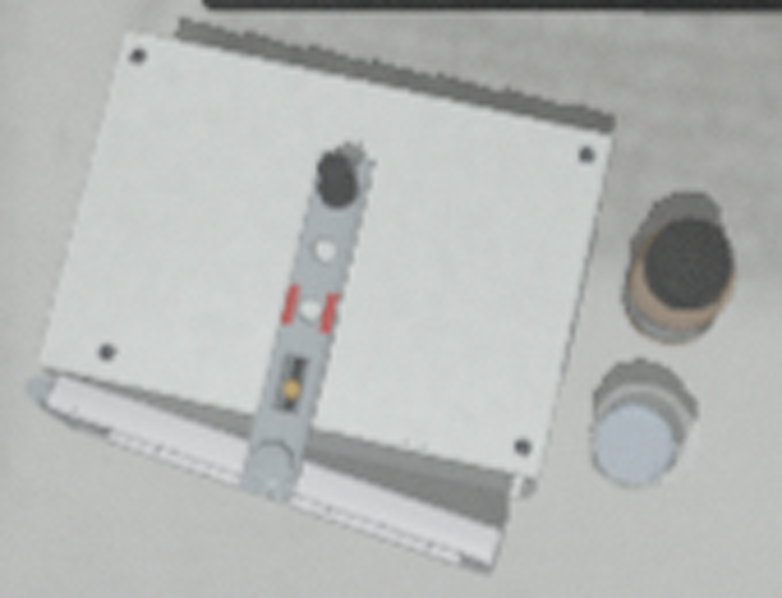

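View pics/b_side.png

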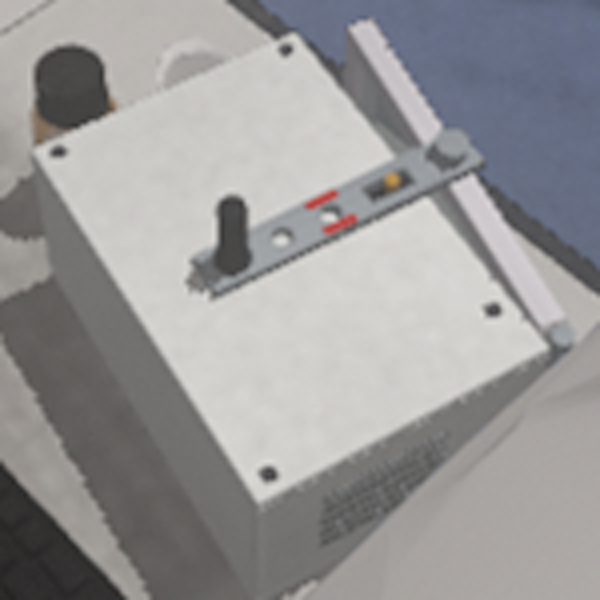

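```bash
cat > fit.py <<'E'
from workcell import ctrl
from h import *
from scipy.optimize import least_squares
T=ctrl.camera_model("top");S=ctrl.camera_model("side")
def ct(x,y): return ((x+.5)/4.6-.5+160,(y+.5)/4.6-.5+135)
def cs(x,y): return ((x+.5)/4-.5+200,(y+.5)/4-.5+145)
C={'BL':(.08,.115),'BR':(.08,-.115),'FR':(-.08,-.115),'FL':(-.08,.115)}
top={'BL':(128,33),'BR':(613,133),'FR':(537,474),'FL':(43,368)}
side={'FR':(300,33),'BR':(35,150),'BL':(258,503),'FL':(548,345)}
P=[];Q=[];lab=[]
for k in top: P.append(atz(T,*ct(*top[k]),.12)[:2]);Q.append(C[k]);lab.append('t'+k)
for k in side: P.append(atz(S,*cs(*side[k]),.12)[:2]);Q.append(C[k]);lab.append('s'+k)
P=np.array(P);Q=np.array(Q)
def tf(a,q): c,s=np.cos(a[2]),np.sin(a[2]); return np.asarray(q)@np.array([[c,s],[-s,c]])+a[:2]
def inv(a,p): c,s=np.cos(a[2]),np.sin(a[2]); return (np.asarray(p)-a[:2])@np.array([[c,-s],[s,c]])
for sel in (slice(0,4),slice(4,8),slice(0,8)):
    r=least_squares(lambda a:(tf(a,Q[sel])-P[sel]).ravel(),[.4,-.05,-.2])
    print(r.x); print((r.fun.reshape(-1,2)*1e3).round(1).tolist())
a=r.x; np.save('cab.npy',a)
for n,f,z in [('pin',(291,387),.128),('knobtop',(336,165),.171),('knobtop2',(336,185),.171),('endhole',(326,250),.126),('mid',(311,310),.126),('studcap',(272,463),.136),('bottle',(689,263),.108),('beaker',(634,444),.06)]:
    p=atz(T,*ct(*f),z);print('top',n,p[:2].round(4),(inv(a,p[:2])*1e3).round(1))
for n,f,z in [('pin',(393,181),.128),('knobtop',(232,204),.171),('endhole',(283,238),.126),('mid',(330,217),.126),('studcap',(448,145),.136)]:
    p=atz(S,*cs(*f),z);print('side',n,p[:2].round(4),(inv(a,p[:2])*1e3).round(1))
E
python3 fit.py
```

```text
[ 0.60145591 -0.0446863  -0.21277486]
[[1.5, 1.8], [-0.0, -1.2], [-1.5, -2.9], [0.0, 2.3]]
[ 0.60192615 -0.04305533 -0.22688379]
[[-0.8, -2.0], [0.4, -2.1], [0.8, 1.0], [-0.5, 3.1]]
[ 0.60169103 -0.04387081 -0.21983157]
[[2.4, 1.9], [-0.7, -0.8], [-2.0, -1.4], [1.2, 3.5], [-0.3, -3.5], [1.1, -2.6], [-0.1, 0.9], [-1.6, 1.9]]
top pin [ 0.538  -0.0288] [-65.5   0.8]
top knobtop [ 0.6283 -0.0499] [27.3 -0. ]
top knobtop2 [ 0.6195 -0.05  ] [18.7 -2.1]
top endhole [ 0.5999 -0.0434] [-1.8  0.1]
top mid [ 0.5727 -0.037 ] [-29.8   0.4]
top studcap [ 0.5037 -0.0216] [-100.5    0.3]
top bottle [ 0.5976 -0.2074] [  31.6 -160.5]
top beaker [ 0.5203 -0.185 ] [ -48.7 -155.5]
side pin [ 0.5388 -0.0281] [-64.8   1.7]
side knobtop [ 0.6276 -0.0496] [26.6  0. ]
side endhole [ 0.6016 -0.0417] [-0.5  2.1]
side mid [ 0.5761 -0.0349] [-26.9   3.2]
side studcap [ 0.5074 -0.0212] [-97.    1.6]
```

Run:
```python
from workcell import ctrl
from h import *
T=ctrl.camera_model("top");d=np.load('pics/a_top_d.npy')
for v in range(10,300,24):
    print(v,[tuple(atd(T,u,v,d[v,u]).round(2).tolist()) for u in range(10,512,50)])
s=ctrl.sense();r=q2R(s['eef_rot']);print(r.as_matrix().round(3))
w=ctrl.camera_model('wrist');print(r.inv().apply(w['position']-s['eef_pos']), (r.inv()*q2R(w['attitude'])).as_matrix().round(3))
a=np.load('cab.npy');yaw=a[2]
for sg in (1,-1):
    xt=np.array([-np.sin(yaw),np.cos(yaw),0])*sg; yt=np.array([0,0,-1.]);zt=np.cross(xt,yt)
    rr=R.from_matrix(np.stack([xt,yt,zt],1))
    for z in (.137,.2,.4):
        q=ctrl.ik([.628,-.05,z],R2q(rr));print(sg,zt.round(2),z,None if q is None else np.round(q,2))
```

```text
10 [(0.92, 0.37, 0.27), (0.92, 0.28, 0.27), (0.92, 0.18, 0.27), (1.08, 0.15, -0.0), (0.91, -0.01, 0.28), (0.89, -0.1, 0.31), (0.88, -0.19, 0.33), (1.08, -0.35, 0.0), (1.08, -0.48, -0.0), (0.98, -0.53, 0.17), (0.71, -0.38, 0.61)]
34 [(0.87, 0.37, 0.26), (0.87, 0.27, 0.27), (0.87, 0.18, 0.27), (1.01, 0.14, 0.0), (0.91, -0.0, 0.19), (0.89, -0.1, 0.22), (0.88, -0.2, 0.25), (1.02, -0.35, -0.0), (1.02, -0.48, -0.0), (0.94, -0.54, 0.14), (0.68, -0.38, 0.6)]
58 [(0.83, 0.37, 0.24), (0.83, 0.28, 0.24), (0.83, 0.18, 0.25), (0.95, 0.14, -0.0), (0.91, 0.01, 0.07), (0.9, -0.1, 0.11), (0.87, -0.21, 0.16), (0.95, -0.35, 0.0), (0.95, -0.47, -0.0), (0.89, -0.54, 0.13), (0.66, -0.38, 0.6)]
82 [(0.78, 0.37, 0.25), (0.78, 0.27, 0.25), (0.78, 0.18, 0.25), (0.89, 0.14, -0.0), (0.88, 0.01, 0.02), (0.88, -0.1, 0.02), (0.87, -0.22, 0.04), (0.88, -0.34, 0.02), (0.89, -0.47, -0.0), (0.84, -0.54, 0.12), (0.63, -0.38, 0.59)]
106 [(0.73, 0.36, 0.25), (0.73, 0.27, 0.25), (0.73, 0.18, 0.25), (0.83, 0.14, -0.0), (0.82, 0.01, 0.02), (0.82, -0.1, 0.02), (0.82, -0.22, 0.02), (0.82, -0.34, 0.02), (0.83, -0.46, -0.0), (0
[... 1778 characters left out ...]
0.84), (0.37, -0.4, -0.38), (0.38, -0.44, 0.0), (0.38, -0.54, 0.03), (0.39, -0.37, 0.57)]
[[ 0.443 -0.001 -0.897]
 [ 0.897 -0.001  0.443]
 [-0.001 -1.    -0.   ]]
[ 0.00023478 -0.16346849  0.08181318] [[ 1.    -0.002  0.001]
 [-0.001 -0.3    0.954]
 [-0.001 -0.954 -0.3  ]]
1 [-0.98  0.22  0.  ] 0.137 [-0.37  0.36  0.5   1.63 -0.18  1.2   1.53]
1 [-0.98  0.22  0.  ] 0.2 [-0.38  0.31  0.52  1.55 -0.16  1.32  1.51]
1 [-0.98  0.22  0.  ] 0.4 [-0.4   0.28  0.59  1.2  -0.16  1.7   1.5 ]
-1 [ 0.98 -0.22  0.  ] 0.137 [-0.49  0.38  0.67  1.63 -0.25  1.21 -1.56]
-1 [ 0.98 -0.22  0.  ] 0.2 [-0.49  0.33  0.67  1.56 -0.21  1.32 -1.59]
-1 [ 0.98 -0.22  0.  ] 0.4 [-0.47  0.3   0.69  1.2  -0.19  1.71 -1.62]
```

```bash
cat >> h.py <<'E'
cab=np.load('cab.npy')
def c2w(x,y,z):
    c,s=np.cos(cab[2]),np.sin(cab[2]); return np.array([cab[0]+c*x-s*y,cab[1]+s*x+c*y,z])
def w2c(p):
    c,s=np.cos(cab[2]),np.sin(cab[2]); d=np.asarray(p)[:2]-cab[:2]; return np.array([c*d[0]+s*d[1],-s*d[0]+c*d[1],p[2]])
def tool(psi=0,tilt=0):
    "tool rot when bar has yaw psi (cabinet frame) and knob-up tilt"
    xb=np.array([np.cos(psi)*np.cos(tilt),np.sin(psi)*np.cos(tilt),np.sin(tilt)])
    yb=np.array([-np.sin(psi),np.cos(psi),0]); zb=np.cross(xb,yb)
    Rc=R.from_euler('z',cab[2])
    return Rc*R.from_matrix(np.stack([yb,-zb,-xb],1))
def snap(ctrl,name,fn):
    m=ctrl.camera_model(name);p,d=ctrl.read_camera(name)
    cv2.imwrite(fn,p[:,:,::-1]);return m,p,d
E
python3 - <<'E'
from workcell import ctrl
from h import *
s=ctrl.sense();p=s['eef_pos']
ctrl.move_linear([p[0],p[1],.42],feed=.25)
ctrl.goto([.6279,-.0497,.40],R2q(tool(0)))
ctrl.move_linear([.6279,-.0497,.25],feed=.2)
s=ctrl.sense();print(s['time'],s['eef_pos'],s['ft_force'])
m,_,d=snap(ctrl,'wrist','pics/c_w.png');np.save('pics/c_d.npy',d);import pickle;pickle.dump(m,open('pics/c_m.pkl','wb'))
E
```

```text
4.5333 [ 0.62866789 -0.04970361  0.2513953 ] [1.10551033 0.53949499 0.12705022]
```

View pics/c_w.png

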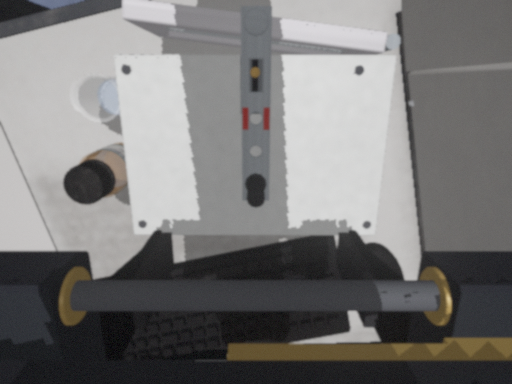

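Run:
```python
import cv2
p=cv2.imread("pics/c_w.png")
c=cv2.resize(p[0:220,190:330],None,fx=4,fy=4,interpolation=cv2.INTER_CUBIC)
cv2.imwrite("pics/c1.png",c[:600]); cv2.imwrite("pics/c2.png",c[300:])
cv2.imwrite("pics/c3.png",cv2.resize(p[40:240,105:405],None,fx=2.6,fy=2.6,interpolation=cv2.INTER_CUBIC))
```

```text
(no output)
```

View pics/c1.png

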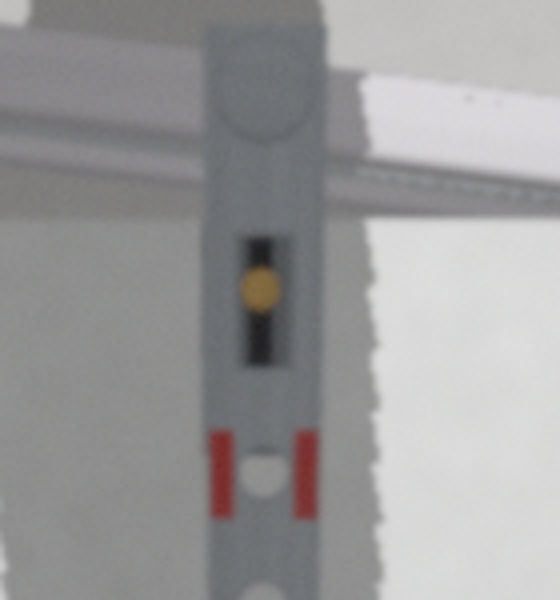

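View pics/c2.png

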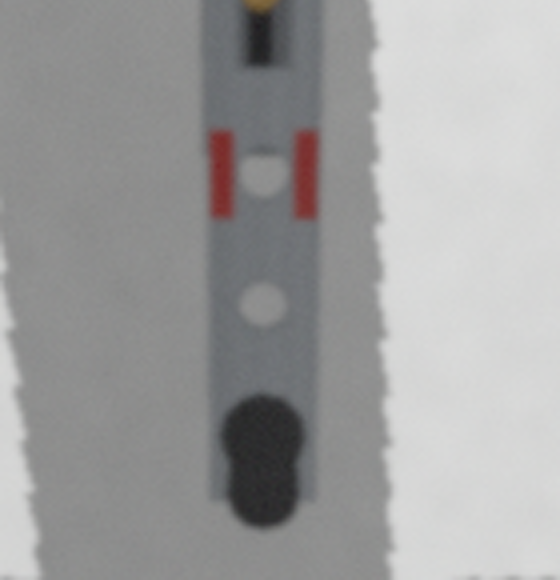

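View pics/c3.png

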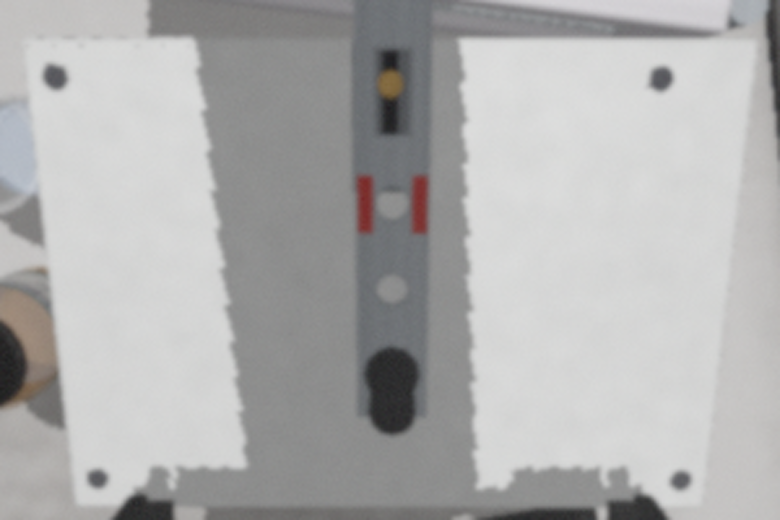

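Run:
```python
from h import *
import pickle
from scipy.optimize import least_squares
m=pickle.load(open('pics/c_m.pkl','rb'))
c3=lambda x,y:((x+.5)/2.6-.5+105,(y+.5)/2.6-.5+40)
c1=lambda x,y:((x+.5)/4-.5+190,(y+.5)/4-.5)
c2=lambda x,y:c1(x,y+300)
def tf(a,q): c,s=np.cos(a[2]),np.sin(a[2]); return np.asarray(q)@np.array([[c,s],[-s,c]])+a[:2]
Q=np.array([(-.08,-.115),(-.08,.115),(.08,-.115),(.08,.115)])
P=np.array([atz(m,*c3(*k),.12)[:2] for k in [(25,38),(757,38),(75,507),(702,507)]])
r=least_squares(lambda a:(tf(a,Q)-P).ravel(),cab)
print(r.x,cab,(r.fun.reshape(-1,2)*1e3).round(1).tolist())
np.save('cabw.npy',r.x)
import h
for cc in (cab.copy(),r.x):
    h.cab=cc
    for n,p,z in [('pin',c1(260,289),.128),('slotmid',c1(266,300),.126),('mid',c2(263,172),.126),('end',c2(263,305),.126),('ktop',c2(263,492),.171),('kbase',c2(263,435),.128),('cap',c1(265,83),.136)]:
        w=atz(m,*p,z);print(n,w[:2].round(4),(h.w2c(w)[:2]*1e3).round(1))
```

```text
[ 0.60382065 -0.04394534 -0.22288718] [ 0.60169103 -0.04387081 -0.21983157] [[-0.8, -1.3], [0.2, 0.8], [0.1, -0.0], [0.5, 0.5]]
pin [ 0.5393 -0.0295] [-64.    0.5]
slotmid [ 0.5416 -0.0287] [-62.    1.7]
mid [ 0.5746 -0.0368] [-28.   1.]
end [ 0.6021 -0.0429] [0.1 1. ]
ktop [ 0.6287 -0.049 ] [27.5  0.9]
kbase [ 0.6299 -0.0491] [28.7  1. ]
cap [ 0.5045 -0.0207] [-99.9   1.4]
pin [ 0.5393 -0.0295] [-66.1  -0.1]
slotmid [ 0.5416 -0.0287] [-64.1   1.1]
mid [ 0.5746 -0.0368] [-30.1   0.6]
end [ 0.6021 -0.0429] [-2.   0.6]
ktop [ 0.6287 -0.049 ] [25.4  0.6]
kbase [ 0.6299 -0.0491] [26.6  0.7]
cap [ 0.5045 -0.0207] [-102.     0.7]
```

```bash
cp cabw.npy cab.npy
python3 - <<'E'
from workcell import ctrl
from h import *
k=c2w(.0264,.0007,.137);print(k)
ctrl.move_gripper(.045)
ctrl.move_linear([k[0],k[1],.19],ori=R2q(tool(0)),feed=.1)
print('hit',ctrl.move_linear(k,feed=.1,contact_N=6))
f0=ctrl.sense()['ft_force']
ctrl.move_gripper(0.0,squeeze=15)
s=ctrl.sense();print(s['time'],s['eef_pos'],f0,s['ft_force'],s['ft_torque'],s['finger_gap'])
snap(ctrl,'wrist','pics/d_w.png')
E
```

```text
[ 0.62972234 -0.04909828  0.137     ]
hit False
7.625 [ 0.62981466 -0.04910582  0.13715097] [-0.24722489 -0.42602227  0.09581135] [0.40435488 0.3765082  1.29431656] [ 0.03838475 -0.00744253 -0.022512  ] 0.013346434127879246
```

View pics/d_w.png

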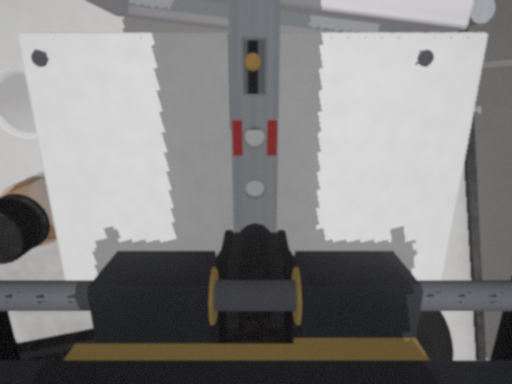

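```bash
cat >> h.py <<'E'
def stud(th): return np.array([-.089-.105*np.sin(th), .105-.105*np.cos(th)])
def tcp(E,ez,psi,tilt,dx=0,dy=0):
    "E: eye xy (cabinet), returns world pos, quat"
    xb=np.array([np.cos(psi)*np.cos(tilt),np.sin(psi)*np.cos(tilt),np.sin(tilt)])
    yb=np.array([-np.sin(psi),np.cos(psi),0]); zb=np.cross(xb,yb)
    p=np.array([E[0]+dx,E[1]+dy,.12+ez])+.128*xb+.017*zb
    return c2w(*p),R2q(tool(psi,tilt))
def rep(ctrl,t=''):
    s=ctrl.sense();print(t,'t',round(s['time'],2),'tcp',(w2c(s['eef_pos'])*1e3).round(1),'F',s['ft_force'].round(1),'M',s['ft_torque'].round(2),'gap',round(s['finger_gap']*1e3,2));return s
E
python3 - <<'E'
from workcell import ctrl
from h import *
for t,ez in [(.05,.0005),(.1,.001),(.15,.0015),(.2,.002),(.26,.0025)]:
    p,q=tcp(stud(.12),ez,0,t)
    h=ctrl.move_linear(p,ori=q,feed=.04,contact_N=8)
    rep(ctrl,(t,h))
    if h: break
snap(ctrl,'wrist','pics/e_w.png');snap(ctrl,'side','pics/e_s.png')
E
```

```text
(0.05, False) t 8.0 tcp [ 25.1   0.9 144. ] F [ 0.3 -1.  -1.7] M [-0.06  0.11 -0.05] gap 13.68
(0.1, False) t 8.32 tcp [ 23.9   1.  150.7] F [ 0.2 -0.3 -1.5] M [-0.02  0.19  0.02] gap 13.33
(0.15, False) t 8.65 tcp [ 22.3   0.9 157.4] F [ 1.1  0.8 -0.7] M [ 0.05  0.2  -0.03] gap 13.45
(0.2, False) t 8.97 tcp [ 20.5   0.9 164.1] F [-0.   0.5 -0.3] M [0.08 0.32 0.01] gap 13.64
(0.26, False) t 9.33 tcp [ 17.8   0.9 171.9] F [ 0.2 -0.1 -0.8] M [ 0.03  0.3  -0.03] gap 13.66
```

View pics/e_w.png

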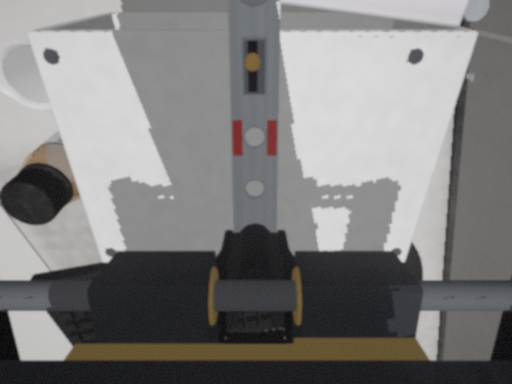

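View pics/e_s.png

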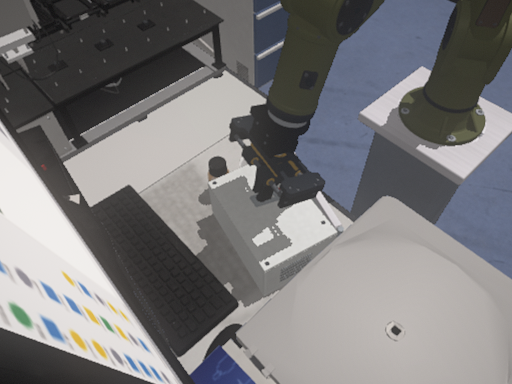

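Run:
```python
from workcell import ctrl
from h import *
from scipy.optimize import brentq
xp=-.066
th=brentq(lambda t:np.hypot(*(stud(t)-[xp,0]))-.072,.3,.7);E=stud(th);psi=np.arctan2(-E[1],xp-E[0]);print(th,E,psi)
n=6
for i in range(1,n+1):
    t=.12+(th-.12)*i/n
    p,q=tcp(stud(t),.0025,psi*i/n,.26)
    h=ctrl.move_linear(p,ori=q,feed=.03,contact_N=9)
    rep(ctrl,(round(t,3),h))
    if h: break
snap(ctrl,'wrist','pics/f_w.png')
```

```text
0.4753448481586147 [-0.13705273  0.01164083] -0.16239097886692158
(0.179, False) t 9.8 tcp [ 11.7  -1.6 171.8] F [-0.2 -0.1 -0.4] M [ 0.    0.11 -0.01] gap 13.51
(0.238, False) t 10.17 tcp [  5.1  -3.4 171.7] F [ 0.3 -0.2 -0.7] M [-0.11  0.2  -0.02] gap 13.0
(0.298, False) t 10.53 tcp [ -1.1  -5.  171.7] F [ 0.3 -1.4 -0.8] M [-0.03  0.24  0.01] gap 13.32
(0.357, False) t 10.89 tcp [ -7.3  -6.2 171.7] F [-1.1 -1.1 -0.3] M [0.05 0.18 0.01] gap 13.76
(0.416, False) t 11.25 tcp [-13.4  -7.  171.7] F [-0.1 -0.  -0.7] M [ 0.03  0.21 -0.04] gap 13.7
(0.475, False) t 11.6 tcp [-19.5  -7.5 171.7] F [ 0.6 -0.4 -1.2] M [ 0.08  0.31 -0.05] gap 13.52
```

View pics/f_w.png

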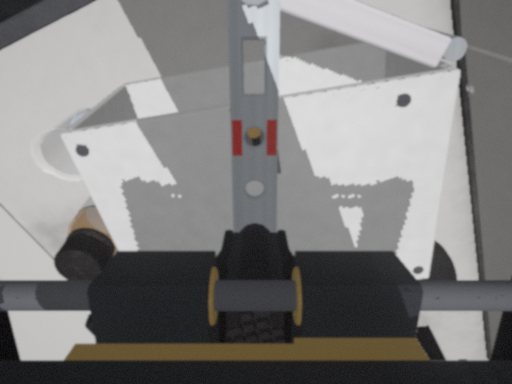

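Run:
```python
from workcell import ctrl
from h import *
import pickle
E=np.array([-0.13705273,0.01164083]);psi=-.16239
for t,ez in [(.2,.002),(.15,.0015)]:
    p,q=tcp(E,ez,psi,t)
    h=ctrl.move_linear(p,ori=q,feed=.03,contact_N=6)
    rep(ctrl,(t,h))
    if h: break
m,p,d=snap(ctrl,'wrist','pics/g_w.png');pickle.dump(m,open('pics/g_m.pkl','wb'))
cv2.imwrite('pics/g1.png',cv2.resize(p[90:190,215:295,::-1],None,fx=6,fy=6,interpolation=cv2.INTER_CUBIC))
```

```text
(0.2, False) t 12.07 tcp [-16.6  -8.3 163.8] F [ 0.2 -0.5 -0.9] M [ 0.1   0.17 -0.01] gap 13.48
(0.15, False) t 12.46 tcp [-14.8  -8.5 157.3] F [-0.5 -0.7 -0.5] M [0.11 0.15 0.  ] gap 13.62
```

View pics/g1.png

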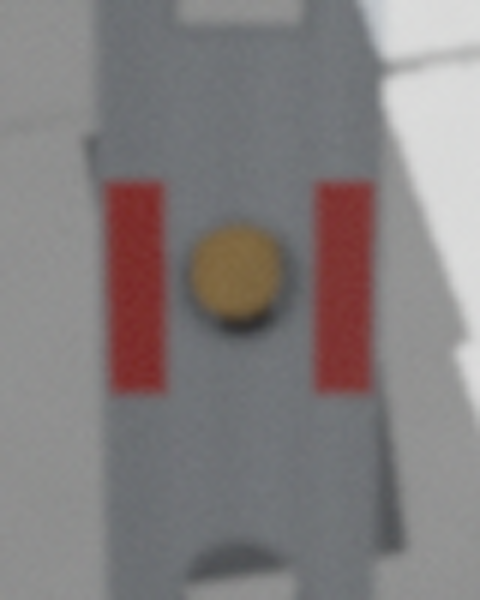

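```bash
cat >> h.py <<'E'
def plane(m,u,v,p0,n):
    r=ray(m,u,v); o=np.array(m['position']); return o+r*np.dot(p0-o,n)/np.dot(r,n)
def relpin(m,hole,pin,ez,psi,tilt,E):
    Rc=R.from_euler('z',cab[2])
    xb=np.array([np.cos(psi)*np.cos(tilt),np.sin(psi)*np.cos(tilt),np.sin(tilt)])
    yb=np.array([-np.sin(psi),np.cos(psi),0]); zb=np.cross(xb,yb)
    xb,yb,zb=[Rc.apply(v) for v in (xb,yb,zb)]
    E0=c2w(E[0],E[1],.12+ez)
    H=plane(m,*hole,E0+.006*zb,zb)-.006*zb
    Pn=atz(m,*pin,.128)
    print('hole in bar (x,y,z mm)',[round(float((H-E0)@v)*1e3,1) for v in (xb,yb,zb)],'hole cab',(w2c(H)*1e3).round(1),'pin cab',(w2c(Pn)*1e3).round(1))
    print('pin - hole underside, cabinet',((w2c(Pn)-w2c(H))*1e3).round(2),'along bar x,y',round(float((Pn-H)@xb)*1e3,2),round(float((Pn-H)@yb)*1e3,2))
E
python3 - <<'E'
from h import *
import pickle
m=pickle.load(open('pics/g_m.pkl','rb'))
g=lambda x,y:((x+.5)/6-.5+215,(y+.5)/6-.5+90)
E=np.array([-0.13705273,0.01164083])
relpin(m,g(241,288),g(237,272),.0015,-.16239,.15,E)
relpin(m,g(241,282),g(237,272),.0015,-.16239,.15,E)
E
```

```text
hole in bar (x,y,z mm) [72.0, 0.2, -0.0] hole cab [-66.8   0.3 132.3] pin cab [-66.1  -0.2 128. ]
pin - hole underside, cabinet [ 0.66 -0.47 -4.26] along bar x,y 0.08 -0.36
hole in bar (x,y,z mm) [71.5, 0.2, -0.0] hole cab [-67.3   0.4 132.2] pin cab [-66.1  -0.2 128. ]
pin - hole underside, cabinet [ 1.16 -0.55 -4.19] along bar x,y 0.59 -0.36
```

Run:
```python
from workcell import ctrl
from h import *
import pickle
E=np.array([-0.13705273,0.01164083]);psi=-.16239
for t,ez in [(.11,.0011),(.08,.0008),(.05,.0005),(.02,.0002),(0.003,0)]:
    p,q=tcp(E,ez,psi,t,dy=-.0003)
    h=ctrl.move_linear(p,ori=q,feed=.02,contact_N=5)
    rep(ctrl,(t,h))
    if h: break
m,p,d=snap(ctrl,'wrist','pics/h_w.png');pickle.dump(m,open('pics/h_m.pkl','wb'))
cv2.imwrite('pics/h1.png',cv2.resize(p[90:190,215:295,::-1],None,fx=6,fy=6,interpolation=cv2.INTER_CUBIC))
```

```text
(0.11, False) t 12.93 tcp [-13.2  -9.2 151.8] F [ 0.2 -0.2 -1.4] M [0.06 0.09 0.  ] gap 13.65
(0.08, False) t 13.29 tcp [-12.3  -9.3 147.7] F [ 0.2 -0.1 -0.8] M [0.01 0.12 0.04] gap 13.56
(0.05, False) t 13.65 tcp [-11.6  -9.4 143.6] F [ 0.4 -0.4 -0.3] M [-0.    0.02 -0.06] gap 13.42
(0.02, False) t 14.01 tcp [-11.   -9.5 139.5] F [ 0.9 -0.2 -0.1] M [-0.    0.03 -0.  ] gap 13.43
(0.003, False) t 14.28 tcp [-10.7  -9.4 137.2] F [ 0.5 -0.5 -0.6] M [ 0.03 -0.01 -0.02] gap 13.25
```

View pics/h1.png

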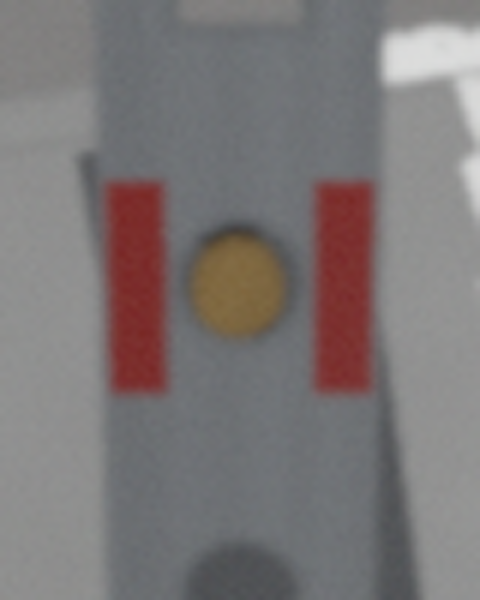

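View pics/h_w.png

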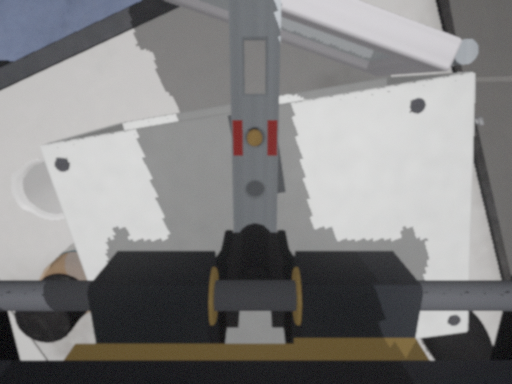

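The pin is at crop (238,285), inside the middle hole and centred between the red marks. The knob is back at its flat height, and no contact was felt on the way down. Next I release and retreat.

Run:
```python
from workcell import ctrl
from h import *
import pickle
s=ctrl.sense();p=s['eef_pos']
print(ctrl.move_linear([p[0],p[1],p[2]-.0008],feed=.01,contact_N=4)); rep(ctrl)
ctrl.move_gripper(.045); rep(ctrl)
s=ctrl.sense();p=s['eef_pos']
ctrl.move_linear([p[0],p[1],.25],feed=.12)
ctrl.wait(.3)
m,p,d=snap(ctrl,'wrist','pics/i_w.png');pickle.dump(m,open('pics/i_m.pkl','wb'));np.save('pics/i_d.npy',d);rep(ctrl)
cv2.imwrite('pics/i1.png',cv2.resize(p[0:220,180:330,::-1],None,fx=3.6,fy=2.7,interpolation=cv2.INTER_CUBIC))
```

```text
False
 t 14.57 tcp [-10.7  -9.4 137.1] F [-1.4  0.9  3.9] M [ 0.1   0.46 -0.04] gap 13.54
 t 15.41 tcp [-10.7  -9.4 136.4] F [0.2 0.3 0.2] M [ 0.06  0.06 -0.05] gap 45.02
 t 16.86 tcp [-10.9  -9.4 249.7] F [ 0.7  0.1 -0.3] M [-0.01 -0.02 -0.02] gap 44.89
```

View pics/i_w.png

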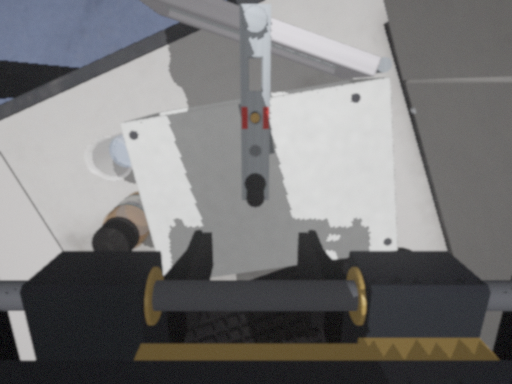

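View pics/i1.png

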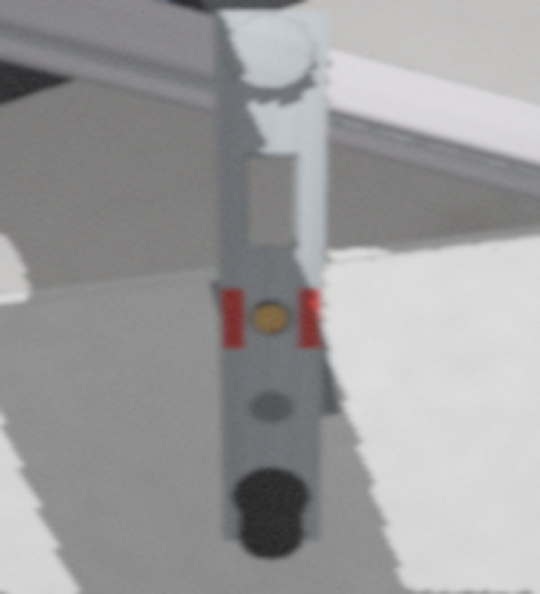

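```bash
python3 - <<'E'
from h import *
import pickle
m=pickle.load(open('pics/i_m.pkl','rb'));d=np.load('pics/i_d.npy')
# bar-top heights (clear of holes) and the roof beside it
for v in (50,100,112,130,142,160,168):
    z=[atd(m,u,v,d[v,u])[2] for u in range(248,264)]
    print(v,'bar z',round(float(np.median(z)),4))
print('roof',[round(float(np.median([atd(m,u,v,d[v,u])[2] for u in range(200,225)])),4) for v in (130,160,180)])
c=lambda x,y:((x+.5)/3.6-.5+180,(y+.5)/2.7-.5)
for n,u,z in [('mid mark centre',c(271,318),.126),('pin',c(270,317),.128),('cap',c(272,52),.136),('endhole',c(271,407),.126)]:
    print(n,(w2c(atz(m,*u,z))*1e3).round(1))
from workcell import ctrl
_,p,_=snap(ctrl,'top','pics/j_top.png')
E
python3 - <<'E'
import cv2
a=cv2.imread("pics/a_top.png")[135:265,160:330];b=cv2.imread("pics/j_top.png")[135:265,160:330]
cv2.imwrite("pics/j1.png",cv2.resize(cv2.hconcat([a,b]),None,fx=2.3,fy=2.3))
E
```

```text
50 bar z 0.1271
100 bar z 0.1275
112 bar z 0.1256
130 bar z 0.1272
142 bar z 0.1272
160 bar z 0.127
168 bar z 0.1276
roof [0.1212, 0.1213, 0.1214]
mid mark centre [-6.60e+01  1.00e-01  1.26e+02]
pin [-66.5  -0.  128. ]
cap [-137.3   12.1  136. ]
endhole [-38.7  -4.4 126. ]
```

View pics/j1.png

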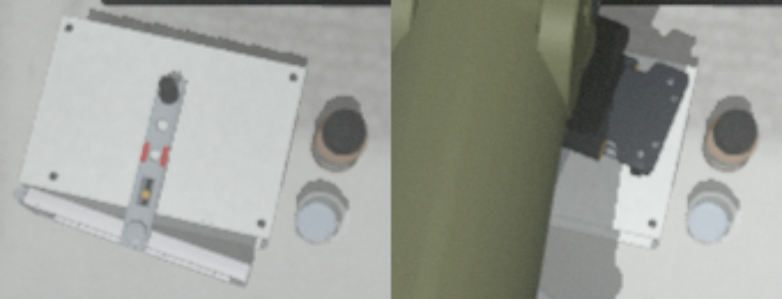

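The bar is flat, about 6 mm above the roof along its whole length. The pin is in the middle hole at cabinet (-66, 0), the cap position gives a door angle of about 0.48 rad, and the bottle and beaker haven't moved. Handing in.

Run:
```python
from workcell import ctrl
print(ctrl.sense()['time']);print(ctrl.hand_in())
```

```text
16.9083
the job is handed in; nothing more can be done
None
```

I lifted the stay off the pin, opened the door to about 0.48 rad and lowered the middle hole over the pin. I then let go, backed the gripper off upward and handed the job in at 16.9 s; it reports no verdict.

What the last checks showed:
- **Contact force:** nothing above about 2 N was sensed from the lift until the stay was flat. A last gentle press of under 1 mm stopped at 3.9 N, with the stay already flat on the roof.
- **Position:** the middle hole measured at cabinet x = -66.0, y = 0.1 mm, and the pin is visible inside it.
- **Flatness:** the bar's top is about 6 mm above the roof along its length, matching its thickness. One depth reading beside the hole's rim was 1.5 mm low, which I took as a stray from the hole's edge.
- **Bottle and beaker:** both look unmoved when the top views before and after are compared.
- **Gripper:** about 45 mm open, with its fingertips about 80 mm above the knob, touching nothing.

The first cabinet fit, from the top and side cameras, differed by about 2 mm from the closer wrist-camera fit. I used the wrist fit, and the pin and hole lined up.

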